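# Slide the two bottles home into the bottle rest

### The job

The bench work is over: gently push the pump-top bottle and the small dropper bottle along the worktop into the blue bottle rest, one into each bay, until each stands upright against the black rubber back of its bay. They are full and loosely capped, so only push them, low enough that they slide and do not tip; never pinch them, lift them or send them sliding fast. Leave the label roll, the battery pack and the heat sink where they are.

Things in the scene. Friction and masses are not known exactly. Their poses are not given: they have to be found in the camera images.
- pump_bottle: White pump-top bottle with a red and cream label, loose, standing upright: round body 58 mm across, straight-sided in its lower half, pump plate 52 mm across on top, 119 mm tall in all, about 0.16 kg (0.8 to 1.4 times that). Origin: centre of its underside; z up. Pushed higher than about 40 mm above the worktop it may tip instead of slide.
- dropper_bottle: Small cream dropper bottle with a red pointed cap, loose, standing upright: round body 30 mm across up to 56 mm, cap 18 mm across or less above, 88 mm tall, about 0.045 kg (0.8 to 1.4 times that). Origin: centre of its underside; z up. Pushed higher than about 20 mm above the worktop it may tip instead of slide.
- bottle_rest: Fixed blue sheet-metal bracket, 300 mm wide, 30 mm high, with two equal bays side by side, open at the top and front, without floors (bottles slide on the worktop). Origin at worktop height midway between the bays, in the plane of their rubber back faces; x points away from the robot, y left along the rest. Bay centres lie 100 mm to either side of the origin. Yaw up to 0.18 either way.
- bay_left (a point): Middle of the rubber back face of the left bay (+y of the rest), at worktop height; axes as the rest. Each bay is 74 mm wide inside and 32 mm deep between 5 mm thick side fins, whose front lips flare outwards over another 12 mm. A bottle fully home has its centre one body radius in front of this face (29 mm pump bottle, 15 mm dropper bottle).
- bay_right (a point): Middle of the rubber back face of the right bay (-y of the rest), at worktop height; same bay, same axes. Either bottle fits either bay; each starts with its centre 125 to 170 mm in front of the rubber face of one bay and within 25 mm of that bay's middle line.
- paper_roll: White roll of blank labels standing flat, 62 mm across, 42 mm high, loose, left of the bottles; origin centre of underside. To be left alone.
- battery: Black battery pack lying flat, 45 x 69 x 17 mm, loose, right of the bottles; origin centre of underside. To be left alone.
- cooler: Small grey finned heat sink, 40 x 40 x 22 mm, loose, right of the bottle rest; origin centre of underside. To be left alone.
Not all that is in view belongs to the job. What is shaped like the dropper_bottle but green or pink is not meant. There is more than one size of the pump_bottle; the one meant has the size given above.

How it is judged:
By the outcome, as a careful person would: the job done as asked, in the order asked, and still so for the second after the job is handed in, with the robot touching nothing.
It also fails if it takes over 54 s, if anything falls off the work surface, if the arm or the gripper's body presses on something with over 40 N, if the wrist force passes 120 N, or if a joint passes its speed limit or range.

### The arm

A 7-joint arm with a two-finger parallel gripper is mounted at the origin on a cart in front of the work surface, level with it; the furniture and walls round the work are solid. World frame = base frame: x ahead of the robot, y to its left, z up, the work surface at z = 0. Lengths are in m, angles in rad, forces in N, time in s.
With the tool pointing down it reaches from about 0.4 to 0.875 m from the base axis. Payload 19.3 kg.
Tool frame: the origin (TCP) lies between the finger pads; the fingertips stand 17 mm ahead of it and the grasp point (between the pads) lies 2 mm behind it; z points along the fingers, x is the direction in which the jaws open and shut, and the axes are right-handed (so a half turn about z gives the same grasp; the last joint's range is limited). The gripper opens to 85 mm and grips with 20 to 120 N. Pads are 22 mm wide; open, the fingers measure 114 mm over their backs; the gripper's body (76 mm by 85 mm) begins 54 mm behind the grasp point. The pads swing forward as they close: fully open they stand 13 mm farther back than shut.
Start: joints at [-1.415, 0.521, -0.036, 1.599, 0.021, 1.021, -0.113], TCP at [0.14, 0.609, 0.248] pointing down, gripper open.
Joint ranges: [-2.91, 2.91], [-0.3, 2.13], [-1.5, 1.42], [0.17, 2.43], [-1.26, 4.41], [0.16, 1.93], [-2.52, 2.52]. Speed limits (rad/s): [1.89, 1.89, 2.39, 2.39, 3.01, 3.01, 3.01].

### API

Orientations are given as [roll, pitch, yaw] about the fixed x, y, z axes, in that order (R = Rz(yaw) Ry(pitch) Rx(roll)).
In Python, from workcell import bot gives the robot as it stands. The module is installed in compiled form; this text tells all that it offers.
- The arm moves only by the tool arm_command, never from a script. Its argument "targets" is a list of rows, each a list of 6 numbers: the shift along the tool's x, y, z in mm, then the turn, a rotation vector about the tool's x, y, z in degrees. In form: [[x, y, z, wx, wy, wz], ...]. A call has 1 to 8 rows; each row shifts and turns the pose as measured when the row begins, along the tool's axes as they then stand; what a row does not reach is not made up. A row lasts 1/10 s, in which the tool goes at most 50 mm and 8.59 degrees, less where a joint would pass 70% of its speed; a pose out of reach is approached as far as the arm can. A call is refused whole if a number of a shift passes 50 or a number of a turn 8.59, either way. A call with a gripper value outside its range is refused whole. "grip" is the opening in per cent of the stroke, from 0 (shut) to 100 (fully open), set as the call begins (left out, the last holds). The fingers move at their own pace and stop on an object; "grip_force" is the grip in N (left out, the last holds). Time passes only in rows, so rows that do not move let the fingers close. It gives the time, the measured TCP pose, the force and the opening at its end, in the units of the state.
- bot.observe(): the state, without advancing time (a new reading comes with each control period).
- bot.grab_frame(name): name is "scene" or "top"; returns a dict with "color" (420x560x3 uint8, red, green, blue), "depth" (420x560 float32, m along the optical axis (not along the pixel's ray), 0 where there is no reading), "fov_y" (degrees; the focal length in pixels is half the picture's height over the tangent of half this angle, whatever the lens; pixels are square), "cx", "cy" (the principal point, pixels), "R" (3x3) and "t" (3): a world point X has camera coordinates R X + t. Camera axes: x right, y down, z forward; pixel columns grow to the right and rows downward; lengths in m; the calibration is good to about 2 mm. A picture is of the moment at which its call begins.
- bot.job_done(): hands the job in, once; it reports no verdict.
The state is a dict: "clock": time; "qpos": joint angles; "qd": joint speeds; "joint_efforts": joint torques, N m; "position": TCP position; "tool_rot": TCP orientation; "force": force on the tool from outside, world axes, zero at the start; "moment": the same for the moment, N m; "grip_width": finger opening in m.
Only numpy, scipy, OpenCV 4.12 (cv2) and the standard library are available. Lean on these libraries where they do the work, as an engineer would, in place of code of your own. Each camera call takes 0.05 s, during which the arm holds its last target. There are 200 camera calls.

## Working session

There is one attempt and no reset: what is moved stays moved. The work goes in short steps, Python scripts to look and compute and a tool call to move; the robot and the scene stay as the last step left them, time stands still between calls to the robot, and variables do not carry over. Pictures are saved under pics/ and viewed, about 8 in all and at most 12, crops included, and the job is handed in when it is done.

Besides the shell and the picture viewer there is one more tool, called after "Emit:" as name([rows], argument=value, ...), one row to a line, values as JSON. arm_command: Moves the arm, as the interface text tells. Its arguments: {"type":"object","properties":{"targets":{"type":"array"},"grip":{"type":"number"},"grip_force":{"type":"number"}},"required":["targets"]}

```bash
mkdir -p pics
cat > h.py <<'E'
import numpy as np, cv2
from workcell import bot
def cloud(f):
    h,w=f["depth"].shape; fl=h/2/np.tan(np.radians(f["fov_y"])/2)
    v,u=np.mgrid[:h,:w]; d=f["depth"]
    P=np.stack([(u-f["cx"])/fl*d,(v-f["cy"])/fl*d,d],-1)
    return (P-f["t"])@f["R"]   # R^T (P-t)
E
python3 - <<'E'
from h import *
ims=[]
for n in("scene","top"):
    f=bot.grab_frame(n); np.savez(n+"0.npz",**f)
    cv2.imwrite(f"pics/{n}0.png",f["color"][...,::-1]); 
    print(n,f["fov_y"],-f["R"].T@f["t"],f["R"][2])
s=bot.observe(); print(s)
E
```

```text
scene 50.44751708028193 [-0.19383393  0.40692193  0.45779689] [ 0.79808694 -0.41543032 -0.43643429]
top 56.61388068055015 [0.36529621 0.01541075 1.06748582] [ 0.22219915  0.00117808 -0.97500059]
{'clock': 0.1, 'qpos': array([-1.41522286,  0.52196766, -0.03634784,  1.59990896,  0.0211844 ,
        1.02111425, -0.11283389]), 'qd': array([ 0.00032069, -0.00012374, -0.00031919, -0.00140489, -0.00070029,
       -0.00058223,  0.00032388]), 'joint_efforts': array([ 2.80700726e-03, -9.28489780e+01,  1.98317394e+00, -3.70527935e+01,
        1.79639517e-02,  5.47184827e-03,  4.45600975e-06]), 'position': array([0.13986727, 0.60887073, 0.24778984]), 'tool_rot': array([3.14154569e+00, 1.01303113e-03, 1.34498675e+00]), 'force': array([ 0.31773305,  1.10332055, -0.32091753]), 'moment': array([-0.03037201, -0.0163217 ,  0.02043977]), 'grip_width': 0.08551898722314516}
```

View pics/scene0.png

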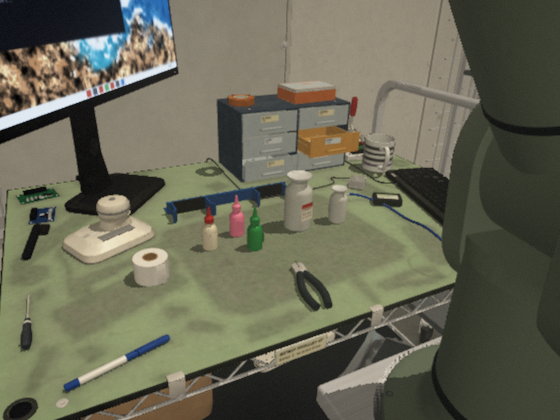

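View pics/top0.png

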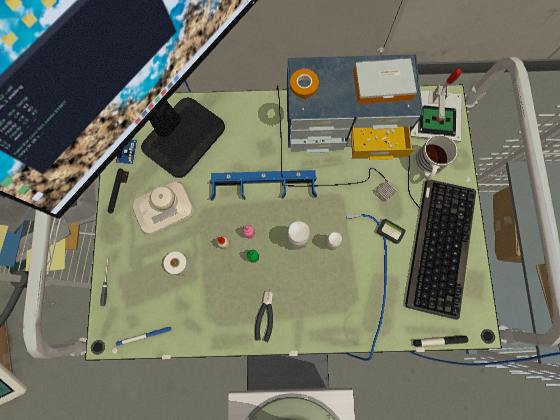

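The scene view shows two white pump bottles, at (299,202) and (338,205), a red-capped cream dropper at (210,230), and pink and green droppers at (237,217) and (255,230). The blue rest is behind them at (228,197). In the top view they sit at (298,234), (335,240), (222,242), (247,231) and (252,256), with the rest at (263,180). Next I'll measure all of these.

Run:
```python
from h import *
C={n:dict(np.load(n+"0.npz")) for n in("scene","top")}
P={n:cloud(C[n]) for n in C}
def near(c,r,zmin=.01,zmax=.2):
    for n in P:
        p=P[n].reshape(-1,3); m=(np.hypot(p[:,0]-c[0],p[:,1]-c[1])<r)&(p[:,2]>zmin)&(p[:,2]<zmax); q=p[m]
        if len(q)<5: print("  ",n,len(q));continue
        t=q[q[:,2]>q[:,2].max()-.006]
        print("  ",n,len(q),"zmax %.4f"%q[:,2].max(),"min",q.min(0).round(4),"max",q.max(0).round(4),"topmean",t.mean(0).round(4))
        # circle fit low body
        for lo,hi in((.01,.04),):
            b=q[(q[:,2]>lo)&(q[:,2]<hi)]
            if len(b)>15:
                A=np.c_[2*b[:,:2],np.ones(len(b))];s=np.linalg.lstsq(A,(b[:,:2]**2).sum(1),rcond=None)[0]
                print("     fit",s[:2].round(4),"r %.4f"%np.sqrt(s[2]+s[0]**2+s[1]**2),len(b))
for nm,(u,v),r in(("big",(298,234),.045),("small",(335,240),.035),("red",(222,242),.025),("pink",(247,231),.025),("green",(252,256),.025),("roll",(175,263),.045),("batt",(391,231),.05),("cool",(385,188),.04),("pliers",(266,300),.03)):
    c=P["top"][v-2:v+3,u-2:u+3].reshape(-1,3);c=np.median(c,0); print(nm,c.round(4)); near(c,r)
# rest
f=C["top"]["color"].astype(int);p=P["top"]
m=(f[...,2]>f[...,0]+50)&(f[...,2]>90); m[:165]=0;m[205:]=0;m[:,:205]=0;m[:,322:]=0
q=p[m];print("rest",len(q),q.min(0),q.max(0)); 
for u in range(208,322,4):
    col=np.where(m[:,u])[0]
    if len(col): print(u,col.min(),col.max(),p[col.min(),u].round(3),p[col.max(),u].round(3))
I=cv2.resize(C["top"]["color"][160:275,190:350],None,fx=5,fy=5,interpolation=cv2.INTER_CUBIC)
cv2.imwrite("pics/crop1.png",I[...,::-1])
```

```text
big [ 0.5333 -0.0279  0.1162]
   scene 1431 zmax 0.1191 min [ 0.5081 -0.0582  0.0101] max [ 0.5675 -0.0011  0.1191] topmean [ 0.5412 -0.0315  0.1161]
     fit [ 0.5404 -0.0315] r 0.0289 337
   top 512 zmax 0.1221 min [ 0.5077 -0.0574  0.0102] max [ 0.5639 -0.0011  0.1221] topmean [ 0.5391 -0.0303  0.1178]
     fit [ 0.538  -0.0303] r 0.0285 29
small [ 0.5223 -0.1239  0.076 ]
   scene 564 zmax 0.0786 min [ 0.5054 -0.1424  0.01  ] max [ 0.5448 -0.1028  0.0786] topmean [ 0.5276 -0.1247  0.0764]
     fit [ 0.5267 -0.1243] r 0.0180 222
   top 226 zmax 0.0807 min [ 0.5064 -0.14    0.0106] max [ 0.5431 -0.1035  0.0807] topmean [ 0.5258 -0.1242  0.0773]
     fit [ 0.5263 -0.1237] r 0.0195 31
red [0.5266 0.1676 0.0682]
   scene 428 zmax 0.0882 min [0.5158 0.1557 0.01  ] max [0.5434 0.1846 0.0882] topmean [0.5324 0.1694 0.085 ]
     fit [0.5327 0.1696] r 0.0138 205
   top 129 zmax 0.0910 min [0.5166 0.1551 0.011 ] max [0.5469 0.1847 0.091 ] topmean [0.5322 0.1707 0.089 ]
     fit [0.5327 0.1709] r 0.0152 30
pink [0.5539 0.1025 0.0661]
   scene 389 zmax 0.0873 min [0.5444 0.0873 0.0101] max [0.
[... 2733 characters left out ...]
6 0.001] [0.708 0.046 0.025]
272 172 179 [0.737 0.035 0.002] [0.706 0.035 0.029]
276 171 179 [0.739 0.023 0.003] [0.707 0.024 0.028]
280 171 179 [0.739 0.012 0.   ] [0.706 0.012 0.028]
284 171 193 [0.738 0.    0.003] [0.664 0.003 0.031]
288 171 178 [ 0.739 -0.011 -0.   ] [ 0.707 -0.01   0.032]
292 171 178 [ 0.736 -0.023  0.006] [ 0.709 -0.021  0.025]
296 171 178 [ 0.738 -0.034 -0.   ] [ 0.708 -0.032  0.028]
300 171 178 [ 0.738 -0.046  0.001] [ 0.707 -0.043  0.028]
304 171 178 [ 0.736 -0.057  0.003] [ 0.706 -0.054  0.03 ]
308 170 178 [ 0.739 -0.069  0.005] [ 0.708 -0.066  0.025]
312 170 179 [ 0.738 -0.08   0.006] [ 0.703 -0.077  0.029]
316 193 194 [ 0.662 -0.086  0.029] [ 0.66  -0.086  0.028]
```

View pics/crop1.png

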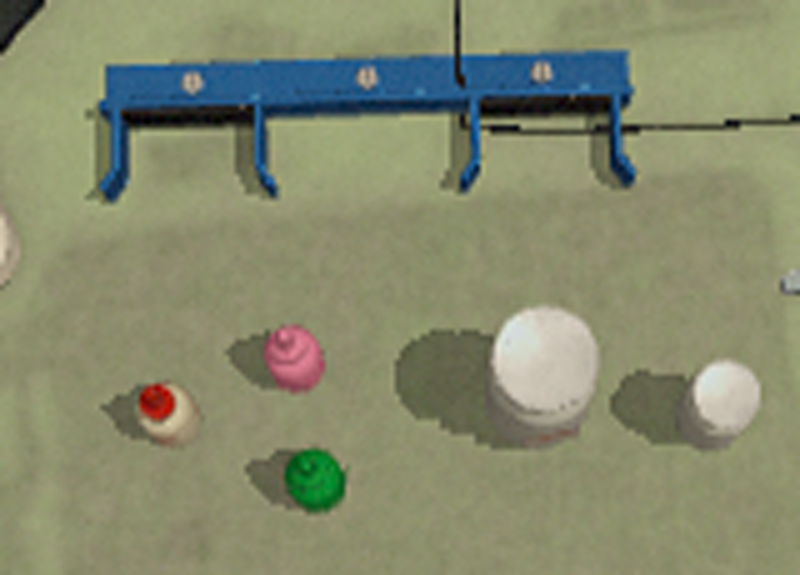

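Candidates in the top view:
- **Pump bottle:** (298,234) is 119 mm tall with r≈29 mm. (335,240) is 79 mm tall with r≈19 mm.
- **Dropper:** (222,242) is red and cream, (247,231) is pink, (252,256) is green.

I choose (298,234), at world (0.540,-0.031), and (222,242), at world (0.532,0.170). The crop confirms both. The rest's yaw is about 0, its rubber faces are at x≈0.704, and its bay middles are at y≈0.1585 and -0.040.

The plan is to part-close the jaws along y so each bottle sits against the two finger edges. I'll tilt the tool so the gripper body stays clear, and push slowly.

Emit:
arm_command([
  [0,0,0,0,0,-6.5],
  [0,0,0,0,0,-6.5],
  [-40,30,0,0,0,0],
  [-40,30,0,0,0,0],
  [-40,30,0,0,0,0],
  [-40,30,0,0,0,0],
  [-40,30,0,0,0,0],
  [-40,30,0,0,0,0],
], grip=35, grip_force=20)

```text
clock: 0.9
position: [0.3188, 0.3712, 0.2447]
tool_rot: [-3.138, 0.003, 1.592]
force: [0.9, 0.3, -0.4]
grip_width: 0.03
```

Emit:
arm_command([
  [-48,14,0,0,0,0],
  [-48,14,0,0,0,0],
  [-48,14,0,0,0,0],
  [-48,14,0,0,0,0],
  [-48,14,0,0,0,0],
  [-48,14,0,0,0,0],
  [-48,14,0,0,0,0],
  [-48,14,0,0,0,0],
])

```text
clock: 1.7
position: [0.4366, -0.011, 0.2457]
tool_rot: [-3.139, 0.003, 1.591]
force: [2.3, 0.9, 0.6]
grip_width: 0.03
```

Emit:
arm_command([
  [0,0,0,-7,0,0],
  [0,0,0,-7,0,0],
  [0,0,0,-7,0,0],
  [0,0,0,-7,0,0],
  [0,0,0,-7,0,0],
  [0,0,0,0,0,0],
])

```text
clock: 2.3
position: [0.4378, -0.0236, 0.2435]
tool_rot: [2.654, 0.019, 1.577]
force: [0.5, -0.0, 0.6]
grip_width: 0.03
```

```bash
cat > st.py <<'E'
from h import *
from scipy.spatial.transform import Rotation as Ro
def need(target,tilt=35):
    s=bot.observe(); R=Ro.from_euler("xyz",s["tool_rot"])
    T=Ro.from_matrix(np.c_[[0,1,0],[1,0,0],[0,0,-1]])*Ro.from_euler("x",-tilt,degrees=True)
    e=R.inv()*T
    print("t",s["clock"],"p",s["position"].round(4),"q",s["qpos"].round(2),"F",s["force"].round(1),"w",round(s["grip_width"],4))
    print("turn(deg,tool)",e.as_rotvec(degrees=True).round(1),"shift(mm,tool)",(1000*R.inv().apply(np.array(target)-s["position"])).round(0), "after turn",(1000*T.inv().apply(np.array(target)-s["position"])).round(0))
E
python3 - <<'E'
from st import *
need([.44,-.033,.10])
E
```

```text
t 2.3 p [ 0.4378 -0.0236  0.2435] q [-0.15  0.05  0.02  2.43  0.4   0.2   1.07] F [ 0.5 -0.   0.6] w 0.03
turn(deg,tool) [-7.   0.7  0.8] shift(mm,tool) [ -7. -65. 128.] after turn [ -9. -81. 119.]
```

Emit:
arm_command([
  [-1,-12,22,0,0,0],
  [-2,-12,22,0,0,0],
  [-2,-12,22,0,0,0],
  [-2,-12,22,0,0,0],
  [-2,-12,22,0,0.7,0.8],
  [0,0,0,-4,0,0],
  [0,0,0,-4,0,0],
  [0,0,0,0,0,0],
])

```text
clock: 3.1
position: [0.4264, -0.0419, 0.1494]
tool_rot: [2.782, 0.091, 1.605]
force: [0.4, -1.0, -0.4]
grip_width: 0.0299
```

Run:
```python
from st import *
need([.46,-.032,.03])
f=bot.grab_frame("scene");np.savez("s1.npz",**f);cv2.imwrite("pics/s1.png",cv2.resize(f["color"][120:330,180:460],None,fx=2.5,fy=2.5)[...,::-1])
```

```text
t 3.1 p [ 0.4264 -0.0419  0.1494] q [ 0.57  0.37 -0.82  2.43  1.37  0.41  0.17] F [ 0.4 -1.  -0.4] w 0.0299
turn(deg,tool) [-14.3   3.7   4.2] shift(mm,tool) [ 19. -10. 123.] after turn [ 10. -41. 117.]
```

View pics/s1.png

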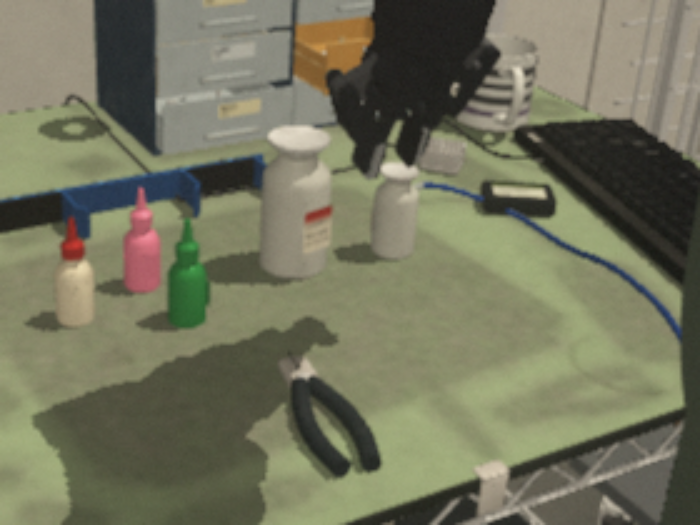

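This view shows the gripper at about (410,90) above and in front of the pump bottle at (297,200). Joint 4 is folded to its limit, so the tilt fell to about 20° this close in. I'll move outward while still high, then restore the tilt.

Emit:
arm_command([
  [5,14,5,0,0,0],
  [5,14,5,0,0,0],
  [0,14,5,0,2,2],
  [0,0,0,-4,2,2],
  [0,0,0,-4,0,0],
  [0,0,0,-4,0,0],
  [0,0,0,-3,0,0],
  [0,0,0,0,0,0],
])

```text
clock: 3.95
position: [0.4709, -0.036, 0.1385]
tool_rot: [2.65, 0.041, 1.573]
force: [-0.6, -0.4, -0.6]
grip_width: 0.0299
```

Run:
```python
from st import *
need([.47,-.032,.05],30)
```

```text
t 3.95 p [ 0.4709 -0.036   0.1385] q [ 0.79  0.59 -1.13  2.42  1.77  0.63 -0.17] F [-0.6 -0.4 -0.6] w 0.0299
turn(deg,tool) [-1.8  2.   1.3] shift(mm,tool) [  8. -43.  77.] after turn [  4. -45.  76.]
```

Emit:
arm_command([
  [1,-8,14,0,1,1],
  [1,-8,14,0,1,0],
  [1,-8,14,0,0,0],
  [1,-8,14,0,0,0],
  [0,-8,14,0,0,0],
  [0,0,0,-2,0,0],
  [0,0,0,0,0,0],
])

```text
clock: 4.65
position: [0.471, -0.0355, 0.0411]
tool_rot: [2.677, 0.03, 1.597]
force: [-0.5, 0.8, -0.2]
grip_width: 0.0297
```

Run:
```python
from st import *
need([.47,-.032,.03],28)
f=bot.grab_frame("scene");P=cloud(f);np.savez("s2.npz",**f)
d=f["color"].max(-1)<60
m=d&(P[...,0]>.38)&(P[...,0]<.6)&(abs(P[...,1]+.035)<.06)&(P[...,2]>.012)&(P[...,2]<.2);q=P[m]
for z in np.arange(.01,.2,.01):
    k=q[(q[:,2]>=z)&(q[:,2]<z+.01)]
    if len(k)>3: print("%.2f"%z,len(k),"x",np.percentile(k[:,0],[2,98]).round(3),"y",np.percentile(k[:,1],[2,98]).round(3))
cv2.imwrite("pics/s2.png",cv2.resize(f["color"][100:310,220:460],None,fx=2.5,fy=2.5)[...,::-1])
```

```text
t 4.65 p [ 0.471  -0.0355  0.0411] q [ 0.93  1.26 -1.45  2.43  1.94  1.26 -0.01] F [-0.5  0.8 -0.2] w 0.0297
turn(deg,tool) [-1.3  0.9  2.1] shift(mm,tool) [ 4. -6.  9.] after turn [ 3. -6.  9.]
0.02 4 x [0.467 0.479] y [-0.051 -0.05 ]
0.03 40 x [0.464 0.484] y [-0.053 -0.007]
0.04 48 x [0.459 0.48 ] y [-0.052 -0.006]
0.05 42 x [0.447 0.472] y [-0.053 -0.006]
0.06 99 x [0.442 0.467] y [-0.075  0.009]
0.07 118 x [0.432 0.462] y [-0.081  0.016]
0.08 157 x [0.428 0.46 ] y [-0.084  0.023]
0.09 137 x [0.422 0.456] y [-0.09   0.023]
0.10 134 x [0.415 0.433] y [-0.094  0.022]
0.11 109 x [0.414 0.439] y [-0.092  0.025]
0.12 85 x [0.386 0.433] y [-0.043  0.008]
0.13 164 x [0.381 0.429] y [-0.05   0.004]
0.14 126 x [0.38  0.424] y [-0.051  0.005]
0.15 111 x [0.381 0.426] y [-0.012  0.005]
0.16 106 x [0.381 0.425] y [-0.009  0.005]
0.17 82 x [0.382 0.423] y [-0.008  0.005]
0.18 12 x [0.381 0.421] y [0.    0.013]
0.19 35 x [0.38  0.395] y [0.011 0.015]
```

View pics/s2.png

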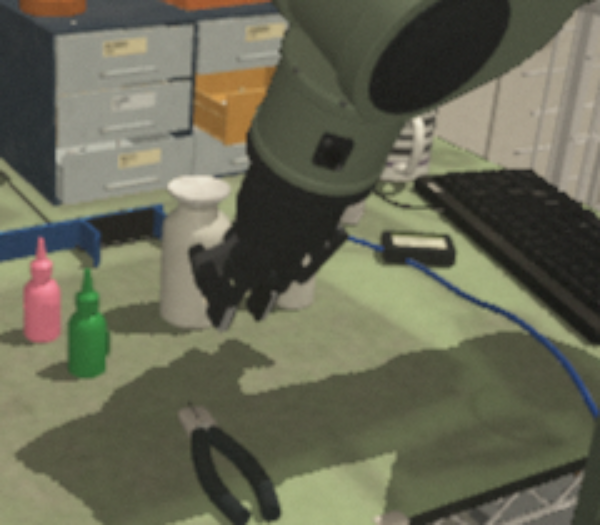

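The gripper body and knuckles trail well behind the fingertips. The tip front is at x≈0.484 and its lowest point is about 20 mm under the TCP. I'll lower a little more and centre on the bottle.

Emit:
arm_command([
  [4,-3,5,0,0,1],
  [1,-2,3,0,0,0],
  [0,0,0,0,0,0],
])

```text
clock: 5.0
position: [0.4701, -0.0313, 0.0322]
tool_rot: [2.68, 0.038, 1.592]
force: [0.2, -0.6, -0.1]
grip_width: 0.0298
```

Run:
```python
from st import *
need([.48,-.031,.028],28)
```

```text
t 5.0 p [ 0.4701 -0.0313  0.0322] q [ 0.91  1.29 -1.44  2.43  1.96  1.29 -0.03] F [ 0.2 -0.6 -0.1] w 0.0298
turn(deg,tool) [-1.5  1.4  2.1] shift(mm,tool) [0. 7. 8.] after turn [0. 7. 8.]
```

Emit:
arm_command([
  [0,3,3,0,0.5,1],
  [0,3.5,2,0,0.5,1],
  [0,3.5,2,-1,0,0],
  [0,3.5,2,0,0,0],
  [0,3.5,2,0,0,0],
  [0,3.5,2,0,0,0],
  [0,0,0,0,0,0],
])

```text
clock: 5.7
position: [0.4976, -0.0331, 0.0315]
tool_rot: [2.658, 0.011, 1.568]
force: [0.0, -0.0, 0.3]
grip_width: 0.0296
```

```bash
cat >> st.py <<'E'
def objs(n="scene"):
    f=bot.grab_frame(n); P=cloud(f); c=f["color"].astype(int); q=P.reshape(-1,3); c=c.reshape(-1,3)
    box=(q[:,0]>.45)&(q[:,0]<.8)&(abs(q[:,1]-.05)<.2)
    w=box&(c.min(1)>105)&(c.max(1)-c.min(1)<30)&(q[:,2]>.09)&(q[:,2]<.14); t=q[w]
    t=t[t[:,2]>t[:,2].max()-.012] if len(t) else t
    print(n,"pump top",len(t),np.median(t,0).round(4) if len(t) else "", (t.min(0)/2+t.max(0)/2).round(4) if len(t) else "")
    r=box&(c[:,0]>110)&(c[:,1]<55)&(c[:,2]<60)&(q[:,2]>.04)&(q[:,2]<.1)&(q[:,1]>.06); t=q[r]
    print(n,"red cap",len(t),t.mean(0).round(4) if len(t) else "", t[:,2].max() if len(t) else "")
    return f
E
python3 - <<'E'
from st import *
objs();objs("top")
need([.5,-.031,.028],28)
E
```

```text
scene pump top 16 [ 0.7986 -0.0925  0.1384] [ 0.7981 -0.0955  0.1383]
scene red cap 58 [0.5293 0.1703 0.0698] 0.08707930549006554
top pump top 9 [ 0.7989 -0.1062  0.1372] [ 0.7988 -0.1053  0.1382]
top red cap 31 [0.5311 0.1696 0.072 ] 0.08848333448908405
t 5.8 p [ 0.4971 -0.033   0.0314] q [ 0.92  1.31 -1.44  2.38  1.98  1.27 -0.01] F [ 0.1 -0.3  0.4] w 0.0297
turn(deg,tool) [-0.3  0.6  0.2] shift(mm,tool) [2. 1. 4.] after turn [2. 1. 4.]
```

Emit:
arm_command([
  [0,3.5,2,0,0,0],
  [0,3.5,2,0,0,0],
  [0,3.5,2,0,0,0],
  [0,3.5,2,0,0,0],
  [0,3.5,2,0,0,0],
  [0,3.5,2,0,0,0],
  [0,3.5,2,0,0,0],
  [0,3.5,2,0,0,0],
])

```text
clock: 6.6
position: [0.5314, -0.0328, 0.03]
tool_rot: [2.659, 0.01, 1.569]
force: [-1.6, -0.2, 1.2]
grip_width: 0.0299
```

```bash
sed -i 's/q\[:,0\]<.8)/q[:,0]<.73)/' st.py
python3 - <<'E'
from st import *
objs();objs("top")
need([.632,-.040,.028],28)
E
```

```text
scene pump top 170 [ 0.578  -0.0275  0.1159] [ 0.5481 -0.0236  0.1146]
scene red cap 60 [0.5291 0.1703 0.07  ] 0.08728008442546928
top pump top 337 [ 0.5712 -0.0307  0.1166] [ 0.571  -0.0317  0.1182]
top red cap 32 [0.5312 0.1698 0.0714] 0.08780928572921906
t 6.7 p [ 0.5316 -0.0329  0.0301] q [ 0.9   1.31 -1.43  2.3   1.97  1.24  0.06] F [ 0.2  0.8 -0.1] w 0.0298
turn(deg,tool) [-0.4  0.6  0.2] shift(mm,tool) [-7. 88. 49.] after turn [-7. 88. 49.]
```

Emit:
arm_command([
  [-0.4,3.5,2,0,0,0],
  [-0.4,3.5,2,0,0,0],
  [-0.4,3.5,2,0,0,0],
  [-0.4,3.5,2,0,0,0],
  [-0.4,3.5,2,0,0,0],
  [-0.4,3.5,2,0,0,0],
  [-0.4,3.5,2,0,0,0],
  [-0.4,3.5,2,0,0,0],
])

```text
clock: 7.5
position: [0.5661, -0.0363, 0.0287]
tool_rot: [2.659, 0.01, 1.569]
force: [-2.2, -0.8, 1.1]
grip_width: 0.0297
```

Emit:
arm_command([
  [-0.4,3.5,2,0,0,0],
  [-0.4,3.5,2,0,0,0],
  [-0.4,3.5,2,0,0,0],
  [-0.4,3.5,2,0,0,0],
  [-0.4,3.5,2,0,0,0],
  [-0.4,3.5,2,0,0,0],
  [-0.4,3.5,2,0,0,0],
])

```text
clock: 8.2
position: [0.5968, -0.0394, 0.0277]
tool_rot: [2.659, 0.01, 1.569]
force: [-1.9, -0.0, 1.4]
grip_width: 0.0297
```

Run:
```python
from st import *
f=objs("top")
need([.635,-.040,.028],28)
cv2.imwrite("pics/t2.png",cv2.resize(f["color"][160:275,190:350],None,fx=5,fy=5,interpolation=cv2.INTER_CUBIC)[...,::-1])
```

```text
top pump top 326 [ 0.6364 -0.0373  0.1167] [ 0.6362 -0.0368  0.1168]
top red cap 32 [0.5311 0.1695 0.0727] 0.08953188399175939
t 8.25 p [ 0.5974 -0.0395  0.0278] q [ 0.87  1.32 -1.41  2.13  1.94  1.18  0.18] F [0.4 0.6 0.8] w 0.0295
turn(deg,tool) [-0.4  0.6  0.2] shift(mm,tool) [-0. 33. 17.] after turn [-0. 33. 17.]
```

View pics/t2.png

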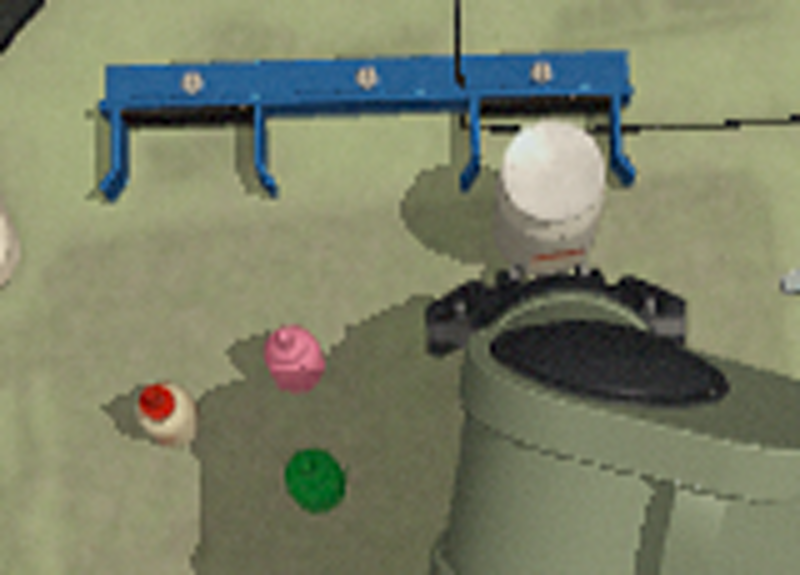

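The top crop shows the pump bottle at (553,180), entering the right bay upright and centred between the fins.

Emit:
arm_command([
  [-0.3,3.5,2,0,0,0],
  [-0.3,3.5,2,0,0,0],
  [-0.3,3.5,2,0,0,0],
  [-0.3,3.5,2,0,0,0],
  [-0.3,3.5,2,0,0,0],
  [-0.3,3.5,2,0,0,0],
  [-0.3,3,1.6,0,0,0],
])

```text
clock: 8.95
position: [0.6272, -0.0419, 0.0267]
tool_rot: [2.659, 0.01, 1.569]
force: [-1.8, -0.4, 0.3]
grip_width: 0.0301
```

Emit:
arm_command([
  [0,2,1.1,0,0,0],
  [0,2,1.1,0,0,0],
  [0,2,1.1,0,0,0],
])

```text
clock: 9.25
position: [0.634, -0.0419, 0.0262]
tool_rot: [2.661, 0.011, 1.569]
force: [-22.6, -1.5, 11.7]
grip_width: 0.0294
```

Run:
```python
from st import *
f=objs("top");objs()
need([.636,-.042,.028],28)
```

```text
top pump top 313 [ 0.6727 -0.039   0.1164] [ 0.6719 -0.0394  0.1169]
top red cap 32 [0.5311 0.1695 0.0728] 0.09095804469200332
scene pump top 119 [ 0.6798 -0.0337  0.1158] [ 0.6741 -0.0371  0.1148]
scene red cap 67 [0.529  0.1705 0.0694] 0.08709077747872268
t 9.35 p [ 0.6338 -0.0419  0.0262] q [ 0.85  1.33 -1.4   2.04  1.92  1.16  0.25] F [-9.9 -1.1  4.9] w 0.0296
turn(deg,tool) [-0.5  0.6  0.2] shift(mm,tool) [-0.  3. -1.] after turn [-0.  3. -1.]
```

The pump bottle is home: force rose to 22 N at the stop and its centre is at (0.673,-0.039). I'll back off and lift.

Emit:
arm_command([
  [0,-5,-2.7,0,0,0],
  [0,-9,-4.7,0,0,0],
  [0,-13,-6.8,0,0,0],
  [0,-13,-6.8,0,0,0],
  [0,0,0,0,0,0],
  [0,15,-30,0,0,0],
  [0,15,-30,0,0,0],
  [0,15,-30,0,0,0],
], grip=15)

```text
clock: 10.15
position: [0.5826, -0.0401, 0.1247]
tool_rot: [2.668, 0.006, 1.569]
force: [-0.3, -0.5, -0.0]
grip_width: 0.0126
```

Run:
```python
from st import *
objs("top")
need([.50,.172,.16],28)
```

```text
top pump top 2 [ 0.5888 -0.0281  0.1345] [ 0.5888 -0.0281  0.1345]
top red cap 32 [0.5313 0.1697 0.0728] 0.0899985215600437
t 10.2 p [ 0.5846 -0.0393  0.1309] q [ 0.92  1.06 -1.47  2.14  1.67  1.07  0.23] F [ 6.8  1.4 10.7] w 0.0129
turn(deg,tool) [-0.5  0.4  0.1] shift(mm,tool) [211. -61. -66.] after turn [211. -61. -65.]
```

Emit:
arm_command([
  [0,14,-27,0,0,0],
  [0,12,-23,0,0,0],
  [0,5,-10,0,0,0],
  [30,-10,-5,0,0,0],
  [35,-10,-5,0,0,0],
  [35,-10,-5,0,0,0],
  [35,-10,-5,0,0,0],
  [35,-10,-5,0,0,0],
])

```text
clock: 11.0
position: [0.5328, 0.1317, 0.2019]
tool_rot: [2.653, 0.006, 1.558]
force: [0.7, -0.7, 0.1]
grip_width: 0.0132
```

Run:
```python
from st import *
objs("top")
need([.475,.172,.16],26)
```

```text
top pump top 314 [ 0.6727 -0.04    0.1167] [ 0.6715 -0.0393  0.1167]
top red cap 0  
t 11.05 p [0.531  0.1382 0.2029] q [ 0.55  0.77 -1.47  2.17  1.46  1.08 -0.11] F [-4.7  8.5  1.4] w 0.0128
turn(deg,tool) [ 2.1  0.3 -0.2] shift(mm,tool) [ 34. -70.  11.] after turn [ 34. -69.  14.]
```

Emit:
arm_command([
  [9,-17,3,1,0,0],
  [9,-17,3,1,0,0],
  [9,-17,3,0,0,0],
  [8,-15,3,0,0,0],
  [0,0,0,0,0,0],
  [0,-9,18,0,0,0],
  [0,-9,18,0,0,0],
  [0,0,0,0,0,0],
])

```text
clock: 11.85
position: [0.4788, 0.1787, 0.1221]
tool_rot: [2.681, 0.0, 1.573]
force: [-0.6, 0.2, 1.2]
grip_width: 0.013
```

Run:
```python
from st import *
need([.475,.174,.03],26)
f=bot.grab_frame("scene");P=cloud(f);s=bot.observe()["position"]
d=f["color"].max(-1)<60
m=d&(abs(P[...,0]-s[0])<.1)&(abs(P[...,1]-s[1])<.09)&(P[...,2]>.012)&(P[...,2]<.25);q=P[m]-s
for z in np.arange(-.03,.09,.01):
    k=q[(q[:,2]>=z)&(q[:,2]<z+.01)]
    if len(k)>3: print("%.2f"%z,len(k),"x",np.percentile(k[:,0],[2,98]).round(3),"y",np.percentile(k[:,1],[2,98]).round(3))
```

```text
t 11.85 p [0.4788 0.1787 0.1221] q [ 0.33  0.88 -1.35  2.29  1.62  1.13 -0.41] F [-0.6  0.2  1.2] w 0.013
turn(deg,tool) [ 0.4 -0.1  0.1] shift(mm,tool) [ -5. -44.  81.] after turn [ -5. -44.  81.]
-0.02 17 x [-0.007  0.013] y [-0.007  0.017]
-0.01 59 x [-0.01   0.012] y [-0.018  0.02 ]
0.00 65 x [-0.016  0.007] y [-0.019  0.02 ]
0.01 74 x [-0.025  0.001] y [-0.02   0.033]
0.02 199 x [-0.029 -0.006] y [-0.039  0.039]
0.03 223 x [-0.039 -0.008] y [-0.044  0.044]
0.04 223 x [-0.044 -0.012] y [-0.052  0.051]
0.05 233 x [-0.051 -0.025] y [-0.056  0.057]
0.06 324 x [-0.057 -0.035] y [-0.06   0.061]
0.07 206 x [-0.057 -0.025] y [-0.059  0.061]
0.08 160 x [-0.087 -0.036] y [-0.026  0.04 ]
```

Emit:
arm_command([
  [-3,-8,16,0,0,0],
  [-3,-8,16,0,0,0],
  [-1,-8,16,0,0,0],
  [0,-6,12,0,0,0],
  [0,-3,6,0,0,0],
  [0,0,0,0,0,0],
])

```text
clock: 12.5
position: [0.4847, 0.1714, 0.054]
tool_rot: [2.673, -0.003, 1.568]
force: [0.6, 0.5, -0.5]
grip_width: 0.0127
```

Run:
```python
from st import *
objs("top");need([.495,.171,.026],26)
```

```text
top pump top 315 [ 0.6721 -0.0397  0.1169] [ 0.6717 -0.0392  0.1176]
top red cap 32 [0.531  0.1691 0.0726] 0.09116410429470853
t 12.55 p [0.4848 0.1716 0.0545] q [ 0.28  1.02 -1.23  2.31  1.82  1.16 -0.53] F [-0.1  1.1  1. ] w 0.0127
turn(deg,tool) [ 0.9 -0.1 -0.2] shift(mm,tool) [-1. -4. 30.] after turn [-1. -3. 30.]
```

Emit:
arm_command([
  [0,-5,9,0,0,0],
  [0,-4,8,0,0,0],
  [0,-3,5,0,0,0],
  [0,-1,2,0,0,0],
  [0,0,0,0,0,0],
])

```text
clock: 13.05
position: [0.4852, 0.1717, 0.0268]
tool_rot: [2.67, -0.003, 1.568]
force: [-0.4, -0.5, 0.4]
grip_width: 0.0131
```

Run:
```python
from st import *
need([.50,.171,.024],27)
```

```text
t 13.05 p [0.4852 0.1717 0.0268] q [ 0.26  1.08 -1.19  2.31  1.9   1.18 -0.57] F [-0.4 -0.5  0.4] w 0.0131
turn(deg,tool) [ 0.  -0.1 -0.2] shift(mm,tool) [-1. 12.  9.] after turn [-1. 12.  9.]
```

Emit:
arm_command([
  [0,2.6,2.2,0,0,0],
  [0,2.7,2,0,0,0],
  [0,2.7,1.6,0,0,0],
  [0,2.7,1.6,0,0,0],
  [0,2.7,1.6,0,0,0],
  [0,2.7,1.6,0,0,0],
  [0,2.7,1.5,0,0,0],
  [0,2.7,1.5,0,0,0],
])

```text
clock: 13.85
position: [0.5129, 0.1717, 0.0249]
tool_rot: [2.669, -0.003, 1.568]
force: [-0.3, 0.2, 0.0]
grip_width: 0.0127
```

Run:
```python
from st import *
objs("top");objs();need([.53,.171,.024],27)
```

```text
top pump top 314 [ 0.6722 -0.0397  0.1169] [ 0.6712 -0.0393  0.1175]
top red cap 29 [0.5406 0.1707 0.0711] 0.0900426100885675
scene pump top 127 [ 0.6691 -0.0462  0.1159] [ 0.672  -0.0426  0.1155]
scene red cap 0  
t 13.95 p [0.5131 0.1716 0.025 ] q [ 0.28  1.08 -1.17  2.25  1.9   1.15 -0.5 ] F [-0.8 -0.4 -0. ] w 0.0129
turn(deg,tool) [ 0.1 -0.1 -0.3] shift(mm,tool) [-1. 15.  9.] after turn [-1. 15.  9.]
```

Emit:
arm_command([
  [0,2.7,1.4,0,0,0],
  [0,2.7,1.4,0,0,0],
  [0,2.7,1.4,0,0,0],
  [0,2.7,1.4,0,0,0],
  [0,2.7,1.4,0,0,0],
  [0,2.7,1.4,0,0,0],
  [0,2.7,1.4,0,0,0],
  [0,2.7,1.4,0,0,0],
])

```text
clock: 14.75
position: [0.5391, 0.1717, 0.0247]
tool_rot: [2.669, -0.003, 1.568]
force: [-0.9, 0.7, -0.6]
grip_width: 0.0129
```

Run:
```python
from st import *
f=objs("top");need([.6595,.168,.024],27)
cv2.imwrite("pics/t3.png",cv2.resize(f["color"][160:275,190:350],None,fx=5,fy=5,interpolation=cv2.INTER_CUBIC)[...,::-1])
```

```text
top pump top 315 [ 0.6727 -0.0398  0.1165] [ 0.6713 -0.0395  0.117 ]
top red cap 32 [0.5664 0.1719 0.072 ] 0.09092820305805559
t 14.8 p [0.5396 0.1716 0.0248] q [ 0.29  1.09 -1.16  2.19  1.88  1.12 -0.43] F [0.  0.5 0.6] w 0.0127
turn(deg,tool) [ 0.1 -0.1 -0.2] shift(mm,tool) [ -3. 106.  55.] after turn [ -4. 106.  55.]
```

View pics/t3.png

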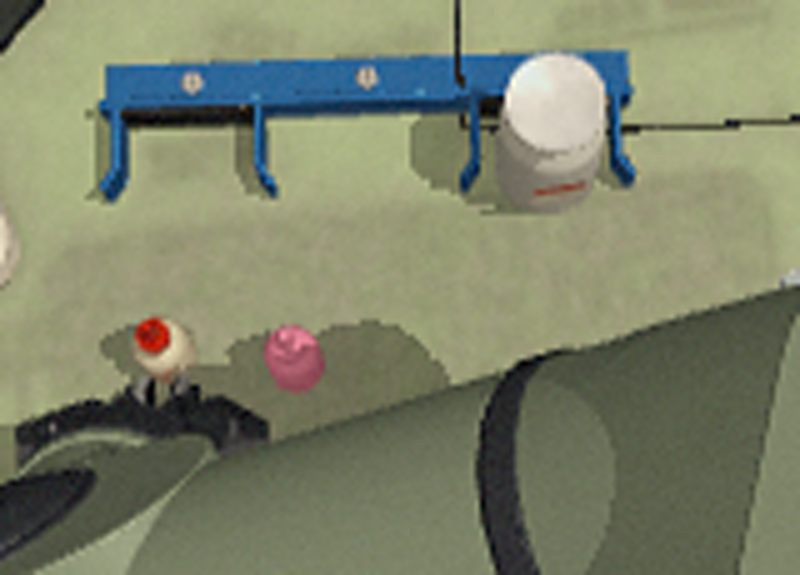

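The top crop shows the dropper at (160,345), upright in the finger notch and clear of the pink bottle at (295,357). The pump bottle is home at (553,100). The forearm reaches over the right side, so I'll check its height before going on.

Run:
```python
from st import *
f=bot.grab_frame("top");P=cloud(f)
for a in((320,440),(450,430),(560,400),(600,365),(700,360),(780,330)):print(a,P[160+a[1]//5,190+a[0]//5].round(3))
```

```text
(320, 440) [0.458 0.06  0.419]
(450, 430) [0.454 0.017 0.462]
(560, 400) [ 0.458 -0.017  0.491]
(600, 365) [ 0.468 -0.029  0.494]
(700, 360) [ 0.462 -0.054  0.528]
(780, 330) [ 0.467 -0.074  0.545]
```

Emit:
arm_command([
  [0.3,2.7,1.4,0,0,0],
  [0.3,2.7,1.4,0,0,0],
  [0.3,2.7,1.4,0,0,0],
  [0,2.7,1.4,0,0,0],
  [0,2.7,1.4,0,0,0],
  [0,2.7,1.4,0,0,0],
  [0,2.7,1.4,0,0,0],
  [0,2.7,1.4,0,0,0],
])

```text
clock: 15.65
position: [0.5653, 0.1726, 0.0245]
tool_rot: [2.67, -0.003, 1.568]
force: [-0.4, -0.4, -0.2]
grip_width: 0.013
```

Emit:
arm_command([
  [0,2.9,1.5,0,0,0],
  [0,2.9,1.5,0,0,0],
  [0,2.9,1.5,0,0,0],
  [0,2.9,1.5,0,0,0],
  [0,2.9,1.5,0,0,0],
  [0,2.9,1.5,0,0,0],
  [0,2.9,1.5,0,0,0],
  [0,2.9,1.5,0,0,0],
])

```text
clock: 16.45
position: [0.5938, 0.1725, 0.0244]
tool_rot: [2.67, -0.003, 1.568]
force: [-0.9, 0.4, 0.6]
grip_width: 0.013
```

Emit:
arm_command([
  [0,2.9,1.5,0,0,0],
  [0,2.9,1.5,0,0,0],
  [0,2.9,1.5,0,0,0],
  [0,2.9,1.5,0,0,0],
  [0,2.9,1.5,0,0,0],
  [-0.5,2.9,1.5,0,0,0],
  [-0.6,2.9,1.5,0,0,0],
  [-0.6,2.9,1.5,0,0,0],
])

```text
clock: 17.25
position: [0.6222, 0.1707, 0.0242]
tool_rot: [2.67, -0.003, 1.568]
force: [-1.1, 0.2, 0.6]
grip_width: 0.0126
```

Run:
```python
from st import *
f=objs("top");need([.6595,.166,.024],27)
cv2.imwrite("pics/t4.png",cv2.resize(f["color"][160:275,190:350],None,fx=5,fy=5,interpolation=cv2.INTER_CUBIC)[...,::-1])
```

```text
top pump top 315 [ 0.6724 -0.0399  0.1167] [ 0.6714 -0.0394  0.1169]
top red cap 29 [0.6483 0.1712 0.0709] 0.08752788323183543
t 17.3 p [0.6227 0.1704 0.0242] q [ 0.31  1.11 -1.12  2.    1.83  1.04 -0.23] F [ 0.6 -0.5  0.6] w 0.0129
turn(deg,tool) [ 0.1 -0.1 -0.2] shift(mm,tool) [-4. 33. 17.] after turn [-4. 33. 17.]
```

View pics/t4.png

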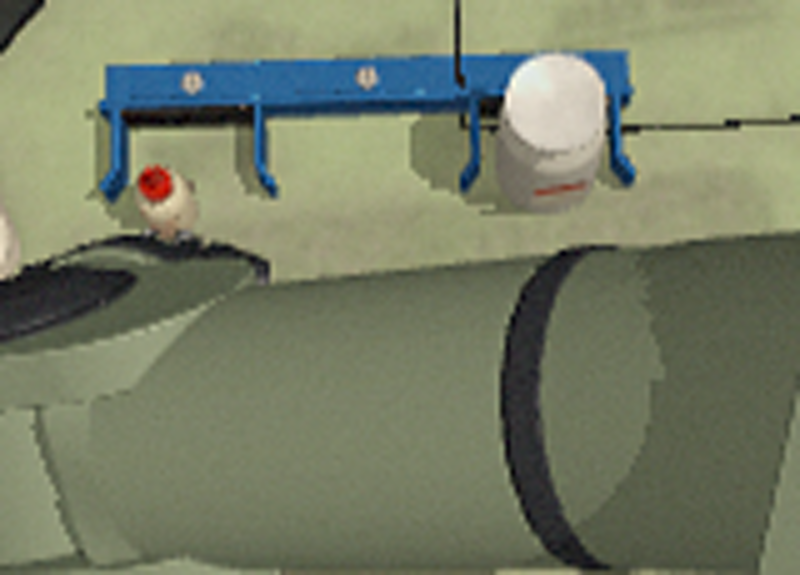

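The dropper at (160,200) is upright between the left bay's lips. I'll finish with a slight drift to the right.

Emit:
arm_command([
  [-0.7,2.9,1.5,0,0,0],
  [-0.7,2.9,1.5,0,0,0],
  [-0.7,2.9,1.5,0,0,0],
  [-0.6,2.9,1.5,0,0,0],
  [-0.4,2.9,1.5,0,0,0],
  [0,2.9,1.5,0,0,0],
  [0,2.9,1.5,0,0,0],
  [0,2.9,1.5,0,0,0],
])

```text
clock: 18.1
position: [0.6509, 0.1669, 0.024]
tool_rot: [2.67, -0.003, 1.568]
force: [-0.9, 0.1, 0.4]
grip_width: 0.0125
```

Emit:
arm_command([
  [0,2.2,1.1,0,0,0],
  [0,1.8,0.9,0,0,0],
])

```text
clock: 18.3
position: [0.6559, 0.1668, 0.0241]
tool_rot: [2.669, -0.003, 1.568]
force: [0.3, 0.1, 0.4]
grip_width: 0.0124
```

Run:
```python
from st import *
objs("top");need([.6595,.167,.024],27)
```

```text
top pump top 315 [ 0.6725 -0.0398  0.1168] [ 0.6716 -0.0394  0.1173]
top red cap 31 [0.6821 0.1677 0.0712] 0.08914280702889969
t 18.35 p [0.6562 0.1668 0.0241] q [ 0.31  1.12 -1.11  1.92  1.8   1.01 -0.14] F [-0.2 -0.3  0.4] w 0.013
turn(deg,tool) [ 0.1 -0.1 -0.2] shift(mm,tool) [0. 3. 2.] after turn [0. 3. 2.]
```

Emit:
arm_command([
  [0,1.4,0.7,0,0,0],
  [0,1.4,0.7,0,0,0],
])

```text
clock: 18.55
position: [0.6581, 0.1671, 0.0237]
tool_rot: [2.672, -0.003, 1.568]
force: [-18.7, -3.3, 11.0]
grip_width: 0.0127
```

Force rose to 19 N, so the dropper is against the rubber. I'll back off straight, then lift.

Emit:
arm_command([
  [0,-3,-1.5,0,0,0],
  [0,-5,-2.6,0,0,0],
  [0,-9,-4.6,0,0,0],
  [0,-13,-6.6,0,0,0],
  [0,-13,-6.6,0,0,0],
  [0,0,0,0,0,0],
  [0,9,-19,0,0,0],
  [0,11,-22,0,0,0],
])

```text
clock: 19.35
position: [0.604, 0.1667, 0.0676]
tool_rot: [2.676, -0.003, 1.57]
force: [0.8, -0.1, -0.5]
grip_width: 0.013
```

Emit:
arm_command([
  [0,11,-22,0,0,0],
  [0,11,-22,0,0,0],
  [0,11,-22,0,0,0],
  [0,0,-15,0,0,0],
  [0,-25,-20,0,0,0],
  [0,-25,-20,0,0,0],
  [0,-20,-15,0,0,0],
  [0,0,0,0,0,0],
])

```text
clock: 20.15
position: [0.5092, 0.1668, 0.1807]
tool_rot: [2.668, -0.004, 1.568]
force: [-0.3, 0.3, 0.7]
grip_width: 0.0129
```

Run:
```python
from st import *
import st
objs("top");f=objs();need([.6595,.167,.024],27)
cv2.imwrite("pics/s5.png",cv2.resize(f["color"][130:300,110:410],None,fx=2.6,fy=2.6)[...,::-1])
P=cloud(f);c=P.reshape(-1,3)
for n,(x,y) in dict(roll=(.479,.296),batt=(.553,-.287),cool=(.667,-.2825),small=(.527,-.124),pink=(.56,.102),green=(.494,.091),pump=(.674,-.04),drop=(.688,.168)).items():
    r={"pump":.035,"drop":.018}.get(n,.045)
    q=c[(np.hypot(c[:,0]-x,c[:,1]-y)<r)&(c[:,2]>.01)&(c[:,2]<.125)]
    if len(q): t=q[q[:,2]>q[:,2].max()-.006];print(n,len(q),t.mean(0).round(4),"min",q.min(0).round(3),"max",q.max(0).round(3))
```

```text
top pump top 314 [ 0.6725 -0.04    0.1168] [ 0.6711 -0.0394  0.1169]
top red cap 32 [0.6834 0.1672 0.0725] 0.08918815022248867
scene pump top 170 [ 0.6757 -0.0419  0.1161] [ 0.6722 -0.0409  0.1155]
scene red cap 44 [0.6814 0.1681 0.068 ] 0.08488857221190925
t 20.25 p [0.5113 0.1666 0.1803] q [ 0.43  0.76 -1.38  2.2   1.47  1.04 -0.22] F [ 0.5 -0.1  0.1] w 0.0128
turn(deg,tool) [ 0.1 -0.1 -0.3] shift(mm,tool) [  0.  61. 207.] after turn [  0.  61. 207.]
roll 1044 [0.4777 0.2958 0.04  ] min [0.45  0.266 0.01 ] max [0.511 0.325 0.042]
batt 268 [ 0.5509 -0.286   0.0163] min [ 0.519 -0.325  0.01 ] max [ 0.586 -0.251  0.019]
cool 157 [ 0.6668 -0.2824  0.0203] min [ 0.642 -0.312  0.01 ] max [ 0.694 -0.256  0.023]
small 562 [ 0.5275 -0.1246  0.0766] min [ 0.506 -0.141  0.011] max [ 0.543 -0.105  0.079]
pink 387 [0.5603 0.1016 0.0839] min [0.543 0.087 0.01 ] max [0.569 0.116 0.087]
green 424 [0.4942 0.0911 0.0858] min [0.479 0.075 0.01 ] max [0.503 0.106 0.088]
pump 1138 [ 0.674  -0.0414  0.1162] min [ 0.64  -0.068  0.01 ] max [ 0.704 -0.011  0.119]
drop 335 [0.6857 0.1678 0.0855] min [0.67  0.153 0.01 ] max [0.7   0.183 0.089]
```

View pics/s5.png

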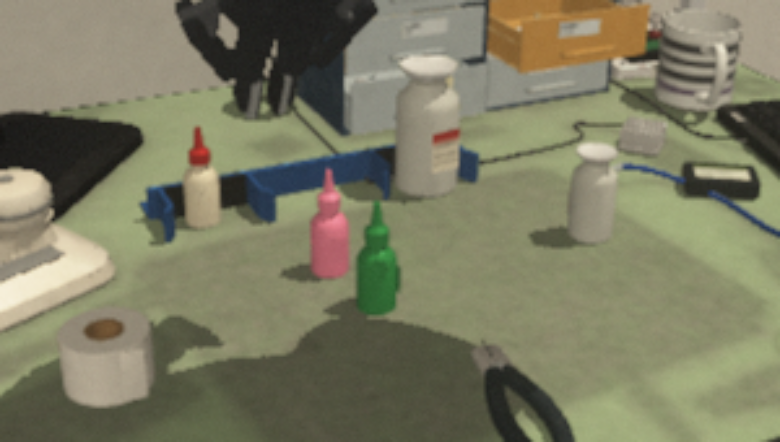

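The picture shows both bottles upright in the rest: the dropper at (200,185) in the left bay and the pump bottle at (428,130) in the right bay. The other objects haven't moved. I'll check the rubber face position against the dropper once before handing in.

Run:
```python
from st import *
f0=dict(np.load("scene0.npz"))
for nm,f in(("start",f0),("now",bot.grab_frame("scene"))):
    P=cloud(f).reshape(-1,3);c=f["color"].reshape(-1,3).astype(int)
    for lo,hi in((.125,.15),(.155,.185),(.184,.194),(-.075,-.005)):
        m=(P[:,1]>lo)&(P[:,1]<hi)&(P[:,2]>.006)&(P[:,2]<.024)&(P[:,0]>.67)&(P[:,0]<.73)&(c.max(1)<60)
        if m.sum()>3: print(nm,lo,hi,m.sum(),"dark x",np.percentile(P[m,0],[10,50,90]).round(4))
    # dropper body fit
    x=.685 if nm=="now" else .5325
    b=P[(np.hypot(P[:,0]-x,P[:,1]-.169)<.0175)&(P[:,2]>.012)&(P[:,2]<.05)&(c.min(1)>70)]
    from scipy.optimize import least_squares
    s=least_squares(lambda p:np.hypot(b[:,0]-p[0],b[:,1]-p[1])-.015,[x,.169],loss="soft_l1",f_scale=.001).x;print(nm,"dropper",s.round(4),len(b))
    x,y=(.674,-.04) if nm=="now" else (.54,-.031)
    b=P[(np.hypot(P[:,0]-x,P[:,1]-y)<.032)&(P[:,2]>.032)&(P[:,2]<.055)&(c.min(1)>70)]
    s=least_squares(lambda p:np.hypot(b[:,0]-p[0],b[:,1]-p[1])-.029,[x,y],loss="soft_l1",f_scale=.001).x;print(nm,"pump",s.round(4),len(b))
```

```text
start 0.125 0.15 76 dark x [0.7    0.702  0.7039]
start 0.155 0.185 95 dark x [0.7001 0.7024 0.7047]
start 0.184 0.194 17 dark x [0.6999 0.7029 0.7045]
start -0.075 -0.005 143 dark x [0.7008 0.7028 0.7047]
start dropper [0.5346 0.1689] 292
start pump [ 0.5401 -0.0319] 269
now 0.125 0.15 61 dark x [0.7004 0.7026 0.7044]
now 0.155 0.185 19 dark x [0.6996 0.7017 0.7034]
now 0.184 0.194 14 dark x [0.7004 0.702  0.7044]
now -0.075 -0.005 20 dark x [0.7002 0.7026 0.7049]
now dropper [0.6879 0.1669] 222
now pump [ 0.6732 -0.0418] 185
```

The rubber face is at x≈0.7025. The dropper's front is at 0.6879+0.015=0.703 and the pump bottle's at 0.6732+0.029=0.702, so both are home. The robot is clear, so I'll hand in.

```bash
python3 -c "
from h import bot
print(bot.job_done())"
```

```text
the job is handed in; nothing more can be done
None
```

Both bottles are home in the blue rest, and I handed the job in at about 20 s. I pushed the pump bottle first, into the right bay, then the red-capped dropper into the left bay. Each was pushed low at about 30–40 mm/s with the part-closed fingertips until it met the rubber, then the arm backed off and lifted clear.

- **Position:** the rubber faces measure x≈0.7025. The pump bottle's leading side is at 0.702 and the dropper's at 0.703, so both touch within the 2 mm calibration.
- **Upright:** both kept their full height in the last images.
- **Other objects:** the label roll, battery pack, heat sink, small pump bottle and the pink and green droppers are where they started, within measurement noise.
- **Forces:** the highest readings were about 26 N (pump) and 22 N (dropper), each at the moment of contact with the back.
- **Disagreement:** cap-based readings put the dropper 2–3 mm further forward than the body fit. I trusted the body fit and the contact force.

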